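Set out the weighing place

TASK

Set out the weighing place: stand the beaker in the middle of the balance pan, and the squat jar on the worktop halfway between the balance and the crucible case, level with their middles. Stand the vial straight behind the jar and the larger check weight straight in front of it (front and back as the balance has them, its display being at the front, toward you), all three midway between balance and case, with a gap of about 4 cm between the jar and each. Everything stands upright and the smaller check weight stays where it is.

Things in the scene. Friction and masses are not known exactly. Their poses are not given: they have to be found in the camera images.
- balance: compact laboratory balance, white flat case 150 mm deep (its x) x 120 mm wide (its y) x 32 mm high, fixed, round steel pan on top, dark display and keys along its front edge. Origin: centre of the underside; its x points from the display side (front) to the back, away from the robot, turned up to about 7 degrees from straight ahead; z up. A tall monitor stands at the right rear
- pan (a point): centre of the top face of the balance's round flat steel pan, 84 mm across, 40 mm above the worktop, 20 mm behind the middle of the balance. Does not give way
- crucible_case: closed crucible case, dark blue box with a clear lid over small white crucibles, 104 x 146 mm (114 mm with the lip and hinge), 42 mm high, fixed, its long side running away from the robot. It stands left or right of the balance, 295 to 310 mm from it centre to centre, level with it along the balance's own y. Origin: centre of the underside; its own y is the long side
- beaker: open clear glass beaker, empty, 42 mm across (45 mm at the rim), 58 mm high, loose, upright. Origin: centre of the underside, z up
- jar: squat white screw-cap jar, 48 mm across, 62 mm high, loose, upright; the widest of the closed containers. Origin: centre of the underside, z up
- vial: slim clear glass sample vial with a ribbed screw cap, 27 mm across, 61 mm high, loose, upright. Origin: centre of the underside, z up
- large_weight: larger of the two brass check weights: a cylinder with a knob on top, 23 mm across, 28 mm high, loose, upright. Origin: centre of the underside, z up
- small_weight: smaller of the two brass check weights, same form, 17 mm across, 21 mm high, loose, stays where it is. Origin: centre of the underside, z up

How it is judged:
At the end, for the whole second after the job is handed in: Beaker within 12 mm of the pan centre. Jar halfway between balance and case to 12 mm, within 20 mm of the balance's middle line. Vial behind, larger weight in front, each 25 to 55 mm clear of the jar and within 190 mm of both centres. All upright to 0.1 rad, at rest. Small weight moved under 15 mm (horizontal distance between beaker and pan below 0.012 m and z of beaker in the frame of pan between -0.003 and 0.004 m and horizontal distance between jar and balance below 0.168 m and horizontal distance between jar and crucible_case below 0.168 m and x of jar in the frame of balance between -0.02 and 0.02 m and horizontal distance between each of vial, large_weight and balance below 0.19 m and horizontal distance between each of vial, large_weight and crucible_case below 0.19 m and horizontal distance between vial and jar between 0.0625 and 0.0925 m and x of vial in the frame of balance between 0.045 and 0.11 m and horizontal distance between large_weight and jar between 0.0605 and 0.0905 m and x of large_weight in the frame of balance between -0.11 and -0.045 m and distance of small_weight from where it was at the start of the episode below 0.015 m and height (world z) of each of jar, vial, large_weight below 0.004 m and angle between each of beaker, jar, vial, large_weight's own z axis and vertical below 0.1 rad and linear speed of each of beaker, jar, vial, large_weight below 0.01 m/s); the robot touches nothing.
It fails at once if the smaller check weight was displaced by 30 mm or more (distance of small_weight from where it was at the start of the episode above 0.03 m).
It also fails if it takes over 128 s, if anything falls off the work surface, if the arm or the gripper's body presses on something with over 40 N, if the wrist force passes 120 N, or if a joint passes its speed limit or range.

ROBOT

A 6-joint arm with a two-finger parallel gripper is mounted at the origin on a cart in front of the work surface, level with it; the furniture and walls round the work are solid. World frame = base frame: x ahead of the robot, y to its left, z up, the work surface at z = 0. Lengths are in m, angles in rad, forces in N, time in s.
With the tool pointing down it reaches from about 0.25 to 0.775 m from the base axis. Payload 4 kg.
Tool frame: the origin (TCP) lies at the very end of the fingers, on their centre line; the grasp point (between the pads) lies 19 mm behind it (ctrl.hold_point_z is the z of the grasp point in the tool frame, in m); z points along the fingers, y is the line along which they close (so a half turn about z gives the same grasp; the last joint's range is limited). The gripper opens to 94 mm and grips with 3 to 60 N. Pads are 16 mm wide; open, the fingers measure 119 mm over their backs; the gripper's body (75 mm by 177 mm) begins 78 mm behind the grasp point.
Start: joints at [-1.398, 0.087, 1.371, -0, 1.684, -0.103], TCP at [0.15, -0.529, 0.206] pointing down, gripper open.
Joint ranges: [-3.1, 3.1], [-0.76, 2.03], [0.27, 2.55], [-1.08, 4.22], [0.17, 2.65], [-2.57, 2.57]. Speed limits (rad/s): [2.79, 2.79, 3.14, 3.14, 3.14, 3.14].

INTERFACE

Orientations are given as a unit quaternion [x, y, z, w].
In Python, from plant import ctrl, imaging gives the robot as it stands.
- The arm moves only by the tool advance, called after "Emit:" in YAML: its name, and indented under it one key for each argument. Schema: {"type":"object","properties":{"plan":{"type":"array","items":{"type":"array","prefixItems":[{"type":"array","items":{"type":"number"},"minItems":3,"maxItems":3},{"type":"array","items":{"type":"number"},"minItems":3,"maxItems":3},{"type":"number"}],"minItems":3,"maxItems":3},"minItems":1,"maxItems":10},"only":{"type":"string"},"quiet":{"type":"boolean"},"lines":{"type":"string"}},"required":["plan"],"additionalProperties":false}. plan is a list of rows, 1 to 10 of them, each written [[rx, ry, rz], [dx, dy, dz], opening]: a rotation vector rx, ry, rz in shares of 180 degrees (1.0 is 180 degrees), then dx, dy, dz in fractions of the full range, 1 being 1 m, then the finger opening in m; each row is the pose to reach, as a shift and turn from the pose commanded when the call began, along the tool's axes at that moment; what a row does not reach only later rows make up. A row lasts 1/12 s, in which the tool goes at most 0.0417 m and 0.125 rad, less where a joint would pass 70% of its speed; a pose out of reach is approached as far as the arm can. The fingers move at their own pace and stop on an object; the grip force is fixed at half the most. Time passes only in rows, so rows that do not move let the fingers close. The tool returns the time, the measured TCP pose, the force, the opening and the grip force at its end. only (a regular expression) keeps the lines of the reply that match it, lines (a string "A,B") keeps lines A to B, and quiet returns only ok. No shift or turn number may pass 1 either way. Input that does not fit is refused with a message, and nothing moves.
- ctrl.read_state(): the state, without advancing time (a new reading comes with each control period).
- imaging.get_image(name): name is "scene" or "top" or "wrist"; returns a dict with "color" (420x560x3 uint8, red, green, blue), "fx", "fy", "cx", "cy" (pixels), "D" ([k1, k2, p1, p2, k3] as OpenCV has them; the pictures are not rectified), "R" (3x3) and "t" (3): a world point X has camera coordinates R X + t; the wrist camera has in their place "mount" (4x4, takes a point from camera to tool coordinates, whose origin is the TCP and whose axes are the flange's). Camera axes: x right, y down, z forward; pixel columns grow to the right and rows downward; lengths in m; the calibration is good to about 2 mm. A picture is of the moment at which its call begins: read the wrist's pose just before it. There is no depth.
- ctrl.hand_in(): hands the job in; it is judged then, once.
Trained networks look in the newest picture that a camera, given by its name, has taken for a name from the list of things; names that differ only in an ending like _2 or _b are one class to them, and where a whole thing is asked for, a point or a joint stands for the part that bears it (a point fixed in the world has none). Each returns a list of dicts, best first, with "score" (0 to 1); they miss things now and then, are a little off and sometimes report something else, mostly with a low value. They report only what shows in the picture. A call takes as long as a camera call.
- imaging.search_frame(camera, name): "location" ([x, y, z] in m, in world coordinates, good to about 4 mm: the middle of the surface that is visible of it).
The state is a dict: "clock": time; "joint_pos": joint angles; "qd": joint speeds; "tau": joint torques, N m; "eef_pos": TCP position; "eef_rot": TCP orientation; "contact_force": force on the tool from outside, world axes, zero at the start; "moment": the same for the moment, N m; "opening": finger opening in m; "gripper_force": force on a finger pad.
Only numpy, scipy, OpenCV 4.12 (cv2) and the standard library are available. Lean on these libraries where they do the work, as an engineer would, in place of code of your own. Each camera call takes 0.05 s, during which the arm holds its last target. There are 200 camera calls.

## Working session

There is one attempt and no reset: what is moved stays moved. The work goes in short steps, Python scripts to look and compute and a tool call to move; the robot and the scene stay as the last step left them, time stands still between calls to the robot, and variables do not carry over. Pictures are saved under pics/ and viewed, at most 14 in all, crops included, and the job is handed in when it is done.

```bash
mkdir -p pics; ls
```

Run:
```python
from plant import ctrl, imaging
import cv2
print({k:v for k,v in ctrl.read_state().items()}, ctrl.hold_point_z)
for c in ("scene","top"):
    im=imaging.get_image(c); cv2.imwrite(f"pics/{c}0.png",im["color"][:,:,::-1])
    for n in ("balance","pan","crucible_case","beaker","jar","vial","large_weight","small_weight"):
        print(c,n,[([round(float(v),4) for v in d["location"]],round(d["score"],2)) for d in imaging.search_frame(c,n)][:3])
```

```text
pics
{'clock': 0.0, 'joint_pos': array([-1.39813307e+00,  8.79768395e-02,  1.37225139e+00, -1.02620569e-05,
        1.68360425e+00, -1.03069927e-01]), 'qd': array([-0.00070974, -0.0012318 , -0.00054085,  0.00062301, -0.00147159,
        0.00086101]), 'tau': array([ 1.48740787e-05, -3.40186429e+01, -3.02421641e+01,  7.17672310e-02,
        3.30538850e-02, -1.57912750e-04]), 'eef_pos': array([ 0.14965146, -0.52867476,  0.20429371]), 'eef_rot': array([ 9.90510902e-01,  1.37429612e-01, -4.40572818e-05, -1.11905581e-03]), 'contact_force': array([-0.20648253, -0.76531739,  0.35390022]), 'moment': array([-0.0038323 ,  0.02441116,  0.02296991]), 'gripper_force': 0.0, 'opening': 0.09399860869837741} -0.0188
scene balance [([0.5255, -0.1195, 0.0285], 0.84), ([0.4486, -0.3009, 0.0337], 0.38)]
scene pan [([0.5302, -0.1201, 0.0271], 0.68), ([0.4208, 0.2081, 0.0436], 0.6)]
scene crucible_case [([0.4218, 0.2082, 0.0449], 0.69)]
scene beaker [([0.4508, -0.3021, 0.0334], 0.25)]
scene jar [([0.4891, 0.3646, 0.037], 0.61)]
scene vial [([0.4501, -0.3041, 0.0322], 0.59)]
scene large_weight [([0.4, 0.336, 0.0173], 0.59)]
scene small_weight []
top balance [([0.4853, -0.113, 0.0309], 0.92), ([0.3565, -0.3109, 0.0128], 0.67)]
top pan [([0.4884, -0.116, 0.0315], 0.58)]
top crucible_case [([0.4714, 0.1855, 0.0454], 0.74), ([0.4886, -0.1131, 0.0324], 0.32)]
top beaker [([0.5908, 0.3633, 0.0221], 0.81)]
top jar []
top vial [([0.4507, -0.2916, 0.0538], 0.43)]
top large_weight [([0.4839, -0.1151, 0.0312], 0.31)]
top small_weight [([0.3562, -0.3094, 0.0133], 0.6)]
```

View pics/scene0.png

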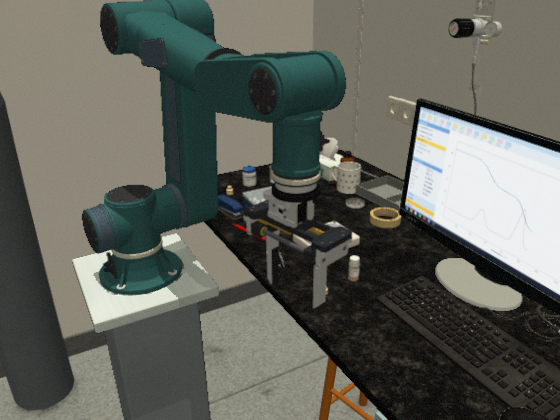

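View pics/top0.png

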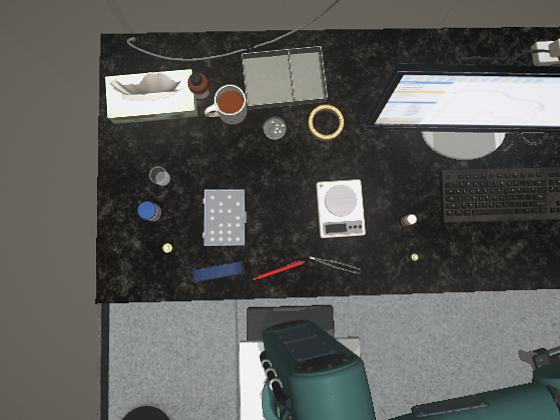

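The top picture shows:
- beaker at (159,176)
- jar with blue cap at (149,211)
- large weight at (167,248)
- case at (225,217)
- balance at (341,208), display at the bottom
- vial at (410,219)
- small weight at (415,257)

A pen and tweezers lie in front, near row 265. Next I measure these points accurately.

Create h.py:
```python
from plant import ctrl, imaging
import cv2, numpy as np
from scipy.spatial.transform import Rotation as Ro
def pose():
    s=ctrl.read_state(); return s["eef_pos"],Ro.from_quat(s["eef_rot"]).as_matrix()
def w(im,px,z,P=None):
    K=np.array([[im["fx"],0,im["cx"]],[0,im["fy"],im["cy"]],[0,0,1]])
    n=cv2.undistortPoints(np.array(px,float).reshape(-1,1,2),K,np.array(im["D"])).reshape(-1,2)
    d=np.c_[n,np.ones(len(n))]
    if P is None: R,t=im["R"].T,-im["R"].T@im["t"]
    else:
        M=im["mount"]; R=P[1]@M[:3,:3]; t=P[0]+P[1]@M[:3,3]
    d=d@R.T
    return t+d*((z-t[2])/d[:,2])[:,None]
def proj(im,X):
    K=np.array([[im["fx"],0,im["cx"]],[0,im["fy"],im["cy"]],[0,0,1]])
    return cv2.projectPoints(np.array(X,float).reshape(-1,1,3),cv2.Rodrigues(im["R"])[0],im["t"],K,np.array(im["D"]))[0].reshape(-1,2)
```

Run:
```python
from h import *
np.set_printoptions(precision=4,suppress=True)
im=imaging.get_image("top"); c=im["color"]
cv2.imwrite("pics/topz.png",np.vstack([np.hstack([cv2.resize(c[y:y+75,x:x+100,::-1],None,fx=4,fy=4,interpolation=cv2.INTER_CUBIC) for x,y in r]) for r in [((290,170),(175,180)),((375,200),(115,165))]]))
def rect(x0,y0,x1,y1,f,z):
    m=f(c[y0:y1,x0:x1].astype(int)).astype(np.uint8)
    m=cv2.morphologyEx(m,cv2.MORPH_CLOSE,np.ones((9,9)))
    k=max(cv2.findContours(m,0,2)[0],key=cv2.contourArea)
    b=cv2.boxPoints(cv2.minAreaRect(k))+[x0,y0]; W=w(im,b,z)
    print("px",b.mean(0),"world",W.mean(0),"sides",np.linalg.norm(W[1]-W[0]),np.linalg.norm(W[2]-W[1]),"dirs",np.degrees(np.arctan2(*(W[1]-W[0])[1::-1])),np.degrees(np.arctan2(*(W[2]-W[1])[1::-1])))
rect(300,165,380,250,lambda a:a.min(2)>130,.032)
rect(190,175,255,258,lambda a:a.min(2)>90,.042)
rect(135,196,165,225,lambda a:a[...,2]-a[...,0]>40,.062)
rect(158,238,178,258,lambda a:(a[...,0]-a[...,2]>25)&(a[...,0]>90),.02)
rect(405,247,425,267,lambda a:(a[...,0]-a[...,2]>25)&(a[...,0]>90),.015)
rect(398,208,424,232,lambda a:a.max(2)>100,.055)
rect(145,160,175,190,lambda a:a.max(2)>75,.04)
print(-im["R"].T@im["t"])
```

```text
px [340.5265 208.3441] world [ 0.4916 -0.1183  0.032 ] sides 0.12100250306898326 0.14924253445251037 dirs -87.0157295514867 -178.41772756200734
px [224. 217.] world [0.476  0.1887 0.042 ] sides 0.11523751145097764 0.1466645689023835 dirs -91.49523388814708 178.83792247461355
px [145.  209.5] world [0.4984 0.3885 0.062 ] sides 0.05117344214124425 0.04383608317439515 dirs -91.52485178026795 -179.88539449168945
px [165.6 248.2] world [0.3995 0.3453 0.02  ] sides 0.032475042993948725 0.023696588616339123 dirs -64.7013271080085 -153.89008905314253
px [414.3 256.6] world [ 0.3583 -0.3123  0.015 ] sides 0.016999329670731544 0.017621299838189608 dirs -65.8002989326867 -156.28488022279782
px [410.1 219.2] world [ 0.4554 -0.2952  0.055 ] sides 0.03329997566497775 0.024260198820051954 dirs -65.46561908743152 -156.49718683168783
px [158.5 176. ] world [0.5888 0.3594 0.04  ] sides 0.04829224277860574 0.06660567543346758 dirs -38.50347583735157 -130.08126156115316
[0.3586 0.0656 1.2728]
```

View pics/topz.png

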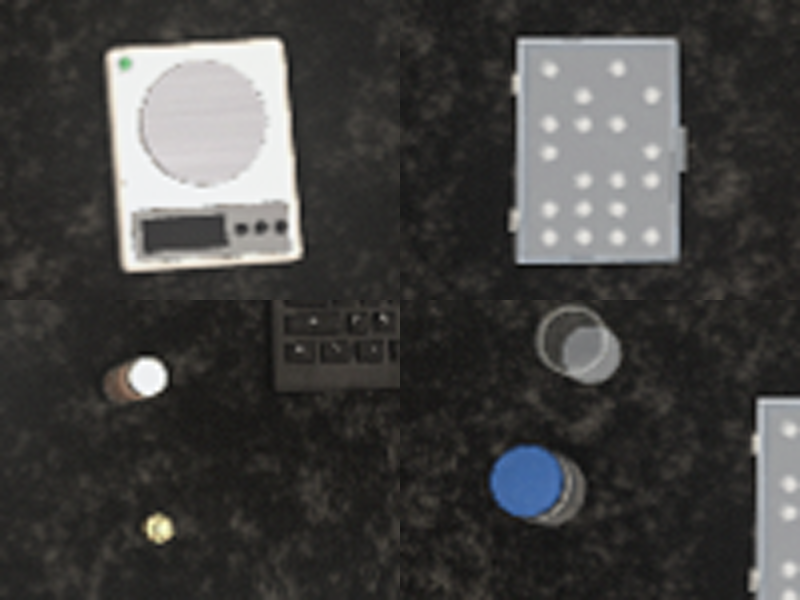

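Run:
```python
from h import *
np.set_printoptions(precision=4,suppress=True)
im=imaging.get_image("top")
T=lambda t,o:[t[0]/4+o[0]-.4,t[1]/4+o[1]-.4]
A=lambda *p:[T(q,(290,170)) for q in p]
b=w(im,A((106,46),(284,38),(302,259),(122,271)),.032); print("bal",b.mean(0),[np.linalg.norm(b[i]-b[i-1]) for i in range(4)])
x=(b[0]+b[1]-b[2]-b[3])[:2]; print("yaw edge",np.degrees(np.arctan2(x[1],x[0])))
pan=w(im,A((204,123)),.040)[0]; print("pan",pan)
c=w(im,[T((p[0]-400,p[1]),(175,180)) for p in ((516,38),(678,38),(680,264),(516,264))],.042); print("case",c.mean(0),[np.linalg.norm(c[i]-c[i-1]) for i in range(4)])
d=(c.mean(0)-b.mean(0))[:2]; print("dist",np.linalg.norm(d),"yaw line",np.degrees(np.arctan2(-d[0],d[1])))
u=d/np.linalg.norm(d); f=np.array([u[1],-u[0]]); m=(c.mean(0)+b.mean(0))[:2]/2
print("jar tgt",m,"vial",m+f*.0775,"weight",m-f*.0755, "pan exp",b.mean(0)[:2]+f*.02)
print("jar",w(im,[T((127,181),(115,165))],.062),"beaker rim/base",w(im,[T((170,40),(115,165))],.058),w(im,[T((192,55),(115,165))],.001))
print("vial",w(im,[T((148,76),(375,200))],.061),"lw",w(im,[[165.6,248.2]],.02))
```

```text
bal [ 0.4926 -0.1182  0.032 ] [np.float64(0.1498555287957214), np.float64(0.11925380331095262), np.float64(0.14773710872343643), np.float64(0.11915346059749948)]
yaw edge 1.8612210330594507
pan [ 0.5114 -0.1181  0.04  ]
case [0.4751 0.1888 0.042 ] [np.float64(0.14772759613766862), np.float64(0.10606654760738723), np.float64(0.14795464048476822), np.float64(0.10590398047451767)]
dist 0.30747410118769536 yaw line 3.255471139960549
jar tgt [0.4838 0.0353] vial [0.5612 0.0397] weight [0.4085 0.031 ] pan exp [ 0.5125 -0.117 ]
jar [[0.4974 0.385  0.062 ]] beaker rim/base [[0.5891 0.3587 0.058 ]] [[0.5892 0.3576 0.001 ]]
vial [[ 0.4563 -0.2974  0.061 ]] lw [[0.3995 0.3453 0.02  ]]
```

The rows are not in the units I measure in: turns go in shares of 180 degrees. I convert before sending: 0.276 rad / 3.1416 = 0.0879.

Emit:
advance:
  plan:
    - [[0, 0, 0.0318], [0.03, 0, 0], 0.094]
    - [[0, 0, 0.0637], [0.06, 0, 0], 0.094]
    - [[0, 0, 0.0879], [0.09, 0, 0], 0.094]
    - [[0, 0, 0.0879], [0.12, 0, 0], 0.094]

```text
clock: 1.33
eef_pos: [0.2662, -0.4962, 0.2056]
eef_rot: [1.0, -0.002, 0.0, 0.0]
contact_force: [0.1, -0.7, 0.5]
opening: 0.0938
gripper_force: 0.0
```

Emit:
advance:
  plan:
    - [[0, 0, 0], [0.027, -0.028, 0], 0.094]
    - [[0, 0, 0], [0.054, -0.057, 0], 0.094]
    - [[0, 0, 0], [0.081, -0.085, 0], 0.094]
    - [[0, 0, 0], [0.108, -0.114, 0], 0.094]
    - [[0, 0, 0], [0.136, -0.142, 0], 0.094]
    - [[0, 0, 0], [0.163, -0.17, 0], 0.094]
    - [[0, 0, 0], [0.19, -0.199, 0], 0.08]
    - [[0, 0, 0], [0.19, -0.199, 0.02], 0.06]
    - [[0, 0, 0], [0.19, -0.199, 0.02], 0.06]

```text
clock: 2.08
eef_pos: [0.4554, -0.2948, 0.1824]
eef_rot: [1.0, 0.002, -0.002, -0.002]
contact_force: [-0.4, -0.2, -0.8]
opening: 0.0771
gripper_force: 0.0
```

Run:
```python
from h import *
P=pose(); im=imaging.get_image("wrist"); cv2.imwrite("pics/w1.png",im["color"][:,:,::-1]); print(P[0])
for n in ("vial","small_weight","large_weight"): print(n,[(d["location"].round(4) if hasattr(d["location"],"round") else d["location"],d["score"]) for d in imaging.search_frame("wrist",n)][:2])
```

```text
[ 0.45540583 -0.29476922  0.18243592]
vial []
small_weight [([0.359, -0.3133, 0.0148], 0.72)]
large_weight []
```

View pics/w1.png

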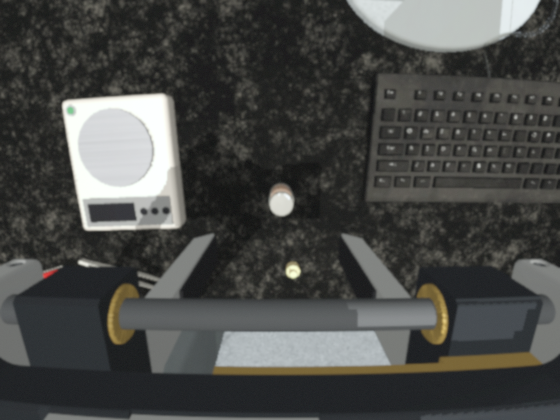

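The wrist picture shows the vial cap at (282,203), the small weight at (293,270) and the pan at (116,147). The balance corners are near (64,99), (173,94), (185,225) and (84,231).

Run:
```python
from h import *
np.set_printoptions(precision=4,suppress=True)
P=pose(); im=imaging.get_image("wrist")
print(w(im,[[282,204]],.061,P),w(im,[[116,147]],.04,P),w(im,[[293,270]],.015,P))
b=w(im,[[64,99],[173,94],[185,226],[83,232]],.032,P);print(b.mean(0),np.linalg.norm(b[0]-b[1]),np.linalg.norm(b[1]-b[2]));x=(b[0]+b[1]-b[2]-b[3]);print(np.degrees(np.arctan2(x[1],x[0])))
```

```text
[[ 0.4554 -0.3032  0.061 ]] [[ 0.5146 -0.1235  0.04  ]] [[ 0.3594 -0.318   0.015 ]]
[ 0.4936 -0.1272  0.032 ] 0.1226262707442464 0.14607496229593678
0.5509517583276483
```

Emit:
advance:
  plan:
    - [[0, 0, 0], [0, 0.005, 0.03], 0.07]
    - [[0, 0, 0], [0, 0.005, 0.065], 0.07]
    - [[0, 0, 0], [0, 0.005, 0.1], 0.07]
    - [[0, 0, 0], [0, 0.005, 0.135], 0.07]
    - [[0, 0, 0], [0, 0.005, 0.155], 0.07]
    - [[0, 0, 0], [0, 0.005, 0.168], 0.07]
    - [[0, 0, 0], [0, 0.005, 0.168], 0.07]

```text
clock: 2.92
eef_pos: [0.4526, -0.3022, 0.0143]
eef_rot: [1.0, -0.001, -0.003, -0.002]
contact_force: [-0.9, 1.1, 0.0]
opening: 0.0699
gripper_force: 0.0
```

Emit:
advance:
  plan:
    - [[0, 0, 0], [0, 0, 0], 0.04]
    - [[0, 0, 0], [0, 0, 0], 0.015]
    - [[0, 0, 0], [0, 0, 0], 0.015]
    - [[0, 0, 0], [0, 0, 0], 0.015]
    - [[0, 0, 0], [0, 0, 0], 0.015]
    - [[0, 0, 0], [0, 0, 0], 0.015]

```text
clock: 3.42
eef_pos: [0.4557, -0.3029, 0.0184]
eef_rot: [1.0, -0.0, 0.001, 0.0]
contact_force: [0.2, -0.7, 1.0]
opening: 0.0334
gripper_force: 0.1
```

Emit:
advance:
  plan:
    - [[0, 0, 0], [0, 0, 0], 0.015]
    - [[0, 0, 0], [0, 0, 0], 0.015]
    - [[0, 0, 0], [0, 0, 0], 0.015]
    - [[0, 0, 0], [0, 0, 0], 0.015]

```text
clock: 3.75
eef_pos: [0.4556, -0.3027, 0.018]
eef_rot: [1.0, -0.0, 0.0, 0.0]
contact_force: [0.4, -0.3, 3.0]
opening: 0.0263
gripper_force: 30.0
```

Emit:
advance:
  plan:
    - [[0, 0, 0], [0, 0, -0.03], 0.015]
    - [[0, 0, 0], [0, 0, -0.065], 0.015]
    - [[0, 0, 0], [0, 0, -0.1], 0.015]
    - [[0, 0, 0], [0, 0, -0.1], 0.015]
    - [[0, 0, 0], [0, 0, -0.1], 0.015]

```text
clock: 4.17
eef_pos: [0.4566, -0.3037, 0.1202]
eef_rot: [1.0, -0.0, 0.002, 0.002]
contact_force: [-0.2, -0.2, -0.9]
opening: 0.0262
gripper_force: 30.0
```

Run:
```python
from h import *
P=pose(); im=imaging.get_image("top"); cv2.imwrite("pics/t2.png",cv2.resize(im["color"][120:320,300:560,::-1],None,fx=3,fy=3)); print(P[0],ctrl.read_state()["opening"])
```

```text
[ 0.45662883 -0.30373906  0.12021112] 0.025924656093926992
```

View pics/t2.png

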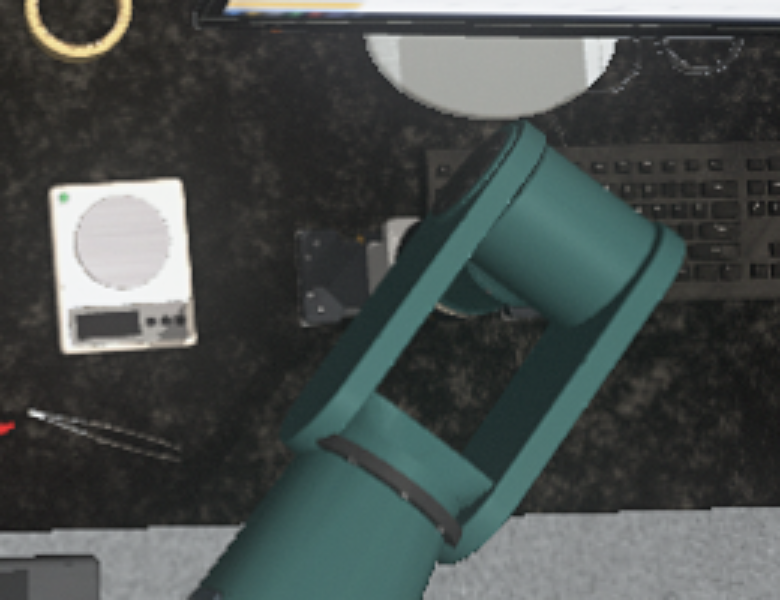

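The arm hides the vial from the top camera, so I'll check the calibration once the vial is placed. Carrying it now.

Emit:
advance:
  plan:
    - [[0, 0, 0], [0.011, -0.038, -0.01], 0.015]
    - [[0, 0, 0], [0.023, -0.076, -0.02], 0.015]
    - [[0, 0, 0], [0.035, -0.114, -0.02], 0.015]
    - [[0, 0, 0], [0.047, -0.152, -0.02], 0.015]
    - [[0, 0, 0], [0.059, -0.19, -0.02], 0.015]
    - [[0, 0, 0], [0.07, -0.228, -0.02], 0.015]
    - [[0, 0, 0], [0.082, -0.266, -0.02], 0.015]
    - [[0, 0, 0], [0.094, -0.304, -0.02], 0.015]
    - [[0, 0, 0], [0.105, -0.342, -0.02], 0.015]
    - [[0, 0, 0], [0.105, -0.342, -0.02], 0.015]

```text
clock: 5.05
eef_pos: [0.5597, 0.0462, 0.1342]
eef_rot: [1.0, 0.004, -0.002, -0.002]
contact_force: [0.1, -0.7, -0.1]
opening: 0.0261
gripper_force: 30.0
```

Emit:
advance:
  plan:
    - [[0, 0, 0], [0, 0, 0], 0.015]
    - [[0, 0, 0], [0, 0, 0], 0.015]
    - [[0, 0, 0], [0, 0, 0], 0.015]
    - [[0, 0, 0], [0, 0, 0], 0.015]

```text
clock: 5.38
eef_pos: [0.5598, 0.0379, 0.1367]
eef_rot: [1.0, -0.001, -0.001, 0.0]
contact_force: [-0.2, -0.4, -0.4]
opening: 0.0263
gripper_force: 30.0
```

Run:
```python
from h import *
P=pose(); im=imaging.get_image("wrist"); cv2.imwrite("pics/w2.png",im["color"][:,:,::-1]); print(P[0])
```

```text
[0.55980652 0.03788548 0.13673459]
```

View pics/w2.png

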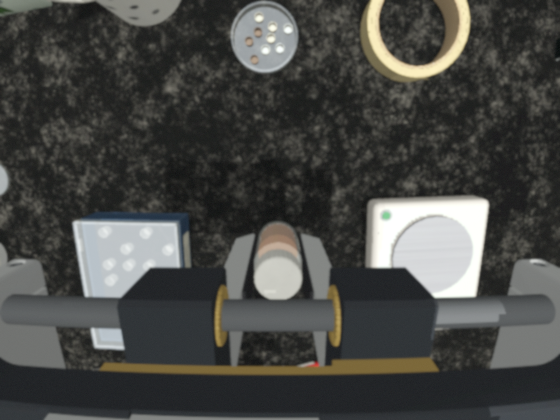

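The vial hangs mid-way between case and balance (inner edges at columns 188 and 367, vial at column 278). Pan at (432,257). I lower it and compute the pan from this view too.

Run:
```python
from h import *
np.set_printoptions(precision=4,suppress=True)
P=pose(); im=imaging.get_image("wrist")
print("pan",w(im,[[432,257]],.04,P),"bal back corners",w(im,[[368,201],[487,197]],.032,P),"case back",w(im,[[76,219],[188,214]],.042,P), "cap",w(im,[[278,272]],P[0][2]-.018+.061,P))
```

```text
pan [[ 0.5118 -0.1173  0.04  ]] bal back corners [[ 0.5678 -0.0501  0.032 ]
 [ 0.5718 -0.1713  0.032 ]] case back [[0.5529 0.2353 0.042 ]
 [0.5578 0.1231 0.042 ]] cap [[0.564  0.0379 0.1801]]
```

Emit:
advance:
  plan:
    - [[0, 0, 0], [0, -0.001, 0.03], 0.015]
    - [[0, 0, 0], [0, -0.001, 0.065], 0.015]
    - [[0, 0, 0], [0, -0.001, 0.095], 0.015]
    - [[0, 0, 0], [0, -0.001, 0.112], 0.015]
    - [[0, 0, 0], [0, -0.001, 0.118], 0.015]
    - [[0, 0, 0], [0, -0.001, 0.118], 0.015]
    - [[0, 0, 0], [0, -0.001, 0.118], 0.015]
    - [[0, 0, 0], [0, -0.001, 0.118], 0.015]

```text
clock: 6.15
eef_pos: [0.5611, 0.0398, 0.0203]
eef_rot: [1.0, -0.001, 0.001, 0.0]
contact_force: [0.1, 0.1, -1.2]
opening: 0.0263
gripper_force: 30.0
```

Emit:
advance:
  plan:
    - [[0, 0, 0], [0, 0, 0.0015], 0.015]
    - [[0, 0, 0], [0, 0, 0.0015], 0.015]
    - [[0, 0, 0], [0, 0, 0.0015], 0.015]
    - [[0, 0, 0], [0, 0, 0.0015], 0.06]
    - [[0, 0, 0], [0, 0, 0.0015], 0.06]
    - [[0, 0, 0], [0, 0, 0.0015], 0.06]
    - [[0, 0, 0], [0, 0, 0.0015], 0.06]
    - [[0, 0, 0], [0, 0, 0.0015], 0.06]

```text
clock: 6.82
eef_pos: [0.5604, 0.0404, 0.018]
eef_rot: [1.0, -0.0, 0.0, 0.0]
contact_force: [0.4, -0.5, -0.4]
opening: 0.0556
gripper_force: 0.0
```

Emit:
advance:
  plan:
    - [[0, 0, 0], [0, 0, -0.02], 0.08]
    - [[0, 0, 0], [0, 0, -0.06], 0.09]
    - [[0, 0, 0], [0, 0, -0.1], 0.094]
    - [[0, 0, 0], [0, -0.02, -0.13], 0.094]
    - [[0, 0, 0], [0, -0.058, -0.13], 0.094]
    - [[0, 0, 0], [0, -0.096, -0.13], 0.094]
    - [[0, 0, 0], [0.007, -0.134, -0.13], 0.094]
    - [[0, 0, 0], [0.014, -0.172, -0.13], 0.094]
    - [[0, 0, 0], [0.021, -0.21, -0.13], 0.094]
    - [[0, 0, 0], [0.028, -0.248, -0.13], 0.094]

```text
clock: 7.65
eef_pos: [0.5884, 0.2902, 0.148]
eef_rot: [1.0, -0.0, 0.0, 0.0]
contact_force: [1.2, 1.2, -0.1]
opening: 0.0939
gripper_force: 0.0
```

Emit:
advance:
  plan:
    - [[0, 0, 0], [0, -0.036, 0], 0.094]
    - [[0, 0, 0], [0, -0.068, 0], 0.094]
    - [[0, 0, 0], [0, -0.068, 0], 0.094]
    - [[0, 0, 0], [0, -0.068, 0], 0.094]
    - [[0, 0, 0], [0, -0.068, 0], 0.094]

```text
clock: 8.07
eef_pos: [0.5883, 0.3559, 0.1476]
eef_rot: [1.0, -0.0, -0.0, 0.001]
contact_force: [0.7, -0.2, 1.2]
opening: 0.0941
gripper_force: 0.0
```

Run:
```python
from h import *
P=pose(); im=imaging.get_image("wrist"); cv2.imwrite("pics/w3.png",im["color"][:,:,::-1]); print(P[0])
for n in ("beaker","jar"): print(n,[(d["location"],d["score"]) for d in imaging.search_frame("wrist",n)][:2])
```

```text
[0.58831959 0.35591197 0.14755859]
beaker [([0.5841, 0.3571, 0.0269], 0.96)]
jar [([0.5159, 0.3832, 0.0505], 0.68)]
```

View pics/w3.png

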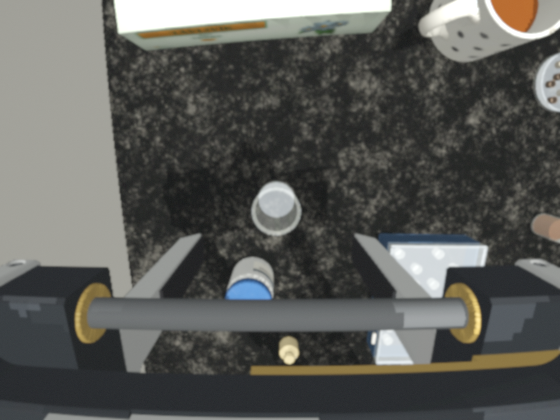

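The wrist picture shows the beaker rim centred at (276,211), with the tool right over it. The jar (250,285) is clear of the finger paths and the vial stands at (548,228). Descending.

Emit:
advance:
  plan:
    - [[0, 0, 0], [0, -0.001, 0.035], 0.07]
    - [[0, 0, 0], [0, -0.001, 0.07], 0.07]
    - [[0, 0, 0], [0, -0.001, 0.1], 0.07]
    - [[0, 0, 0], [0, -0.001, 0.122], 0.07]
    - [[0, 0, 0], [0, -0.001, 0.13], 0.06]
    - [[0, 0, 0], [0, -0.001, 0.13], 0.03]
    - [[0, 0, 0], [0, -0.001, 0.13], 0.03]
    - [[0, 0, 0], [0, -0.001, 0.13], 0.03]
    - [[0, 0, 0], [0, -0.001, 0.13], 0.03]
    - [[0, 0, 0], [0, -0.001, 0.13], 0.03]

```text
clock: 9.05
eef_pos: [0.5901, 0.358, 0.021]
eef_rot: [1.0, -0.0, 0.002, -0.001]
contact_force: [0.6, -0.4, 3.8]
opening: 0.0437
gripper_force: 30.0
```

Emit:
advance:
  plan:
    - [[0, 0, 0], [0, 0, 0], 0.03]
    - [[0, 0, 0], [0, 0, 0], 0.03]
    - [[0, 0, 0], [0, 0, 0], 0.03]

```text
clock: 9.3
eef_pos: [0.5902, 0.3579, 0.021]
eef_rot: [1.0, -0.0, 0.002, -0.001]
contact_force: [0.3, -1.8, 7.2]
opening: 0.0438
gripper_force: 30.0
```

Emit:
advance:
  plan:
    - [[0, 0, 0], [0, 0, -0.03], 0.03]
    - [[0, 0, 0], [0, 0, -0.06], 0.03]
    - [[0, 0, 0], [0, 0, -0.09], 0.03]
    - [[0, 0, 0], [0, 0.02, -0.12], 0.03]
    - [[0, 0, 0], [-0.01, 0.058, -0.12], 0.03]
    - [[0, 0, 0], [-0.02, 0.096, -0.12], 0.03]
    - [[0, 0, 0], [-0.03, 0.134, -0.12], 0.03]
    - [[0, 0, 0], [-0.04, 0.172, -0.12], 0.03]
    - [[0, 0, 0], [-0.05, 0.21, -0.12], 0.03]
    - [[0, 0, 0], [-0.06, 0.248, -0.12], 0.03]

```text
clock: 10.13
eef_pos: [0.5274, 0.108, 0.1381]
eef_rot: [1.0, 0.0, 0.0, 0.0]
contact_force: [0.6, -0.4, -0.6]
opening: 0.0442
gripper_force: 30.0
```

Emit:
advance:
  plan:
    - [[0, 0, 0], [-0.01, 0.036, 0], 0.03]
    - [[0, 0, 0], [-0.018, 0.072, 0], 0.03]
    - [[0, 0, 0], [-0.018, 0.108, 0], 0.03]
    - [[0, 0, 0], [-0.018, 0.144, 0], 0.03]
    - [[0, 0, 0], [-0.018, 0.18, 0], 0.03]
    - [[0, 0, 0], [-0.018, 0.21, 0], 0.03]
    - [[0, 0, 0], [-0.018, 0.226, 0], 0.03]
    - [[0, 0, 0], [-0.018, 0.226, 0], 0.03]
    - [[0, 0, 0], [-0.018, 0.226, 0], 0.03]
    - [[0, 0, 0], [-0.018, 0.226, 0], 0.03]

```text
clock: 10.97
eef_pos: [0.5102, -0.1157, 0.138]
eef_rot: [1.0, 0.0, -0.0, -0.0]
contact_force: [-0.5, 0.3, -0.3]
opening: 0.044
gripper_force: 30.0
```

Run:
```python
from h import *
P=pose(); im=imaging.get_image("wrist"); cv2.imwrite("pics/w4.png",im["color"][:,:,::-1]); print(P[0])
```

```text
[ 0.51024155 -0.11572633  0.13795927]
```

View pics/w4.png

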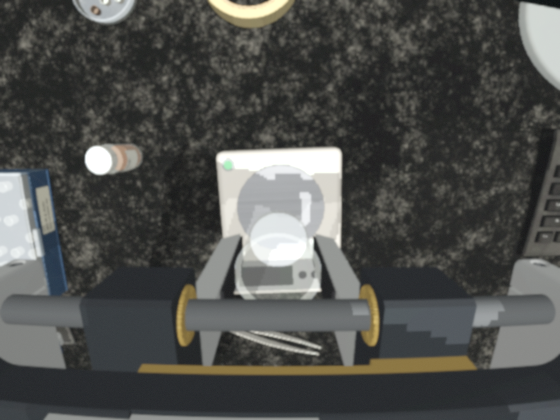

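The beaker is upright in the fingers, its base centred at about (278,240). The pan shows behind it, centred at about (281,206).

Run:
```python
from h import *
P=pose(); im=imaging.get_image("wrist")
print("pan",w(im,[[281,206.5]],.04,P),"base",w(im,[[278,240]],P[0][2]-.0205,P))
```

```text
pan [[ 0.51456206 -0.11850154  0.04      ]] base [[ 0.50846691 -0.11555615  0.11747513]]
```

Emit:
advance:
  plan:
    - [[0, 0, 0], [0.001, 0.002, 0.02], 0.03]
    - [[0, 0, 0], [0.001, 0.002, 0.045], 0.03]
    - [[0, 0, 0], [0.001, 0.002, 0.065], 0.03]
    - [[0, 0, 0], [0.001, 0.002, 0.073], 0.03]
    - [[0, 0, 0], [0.001, 0.002, 0.073], 0.03]
    - [[0, 0, 0], [0.001, 0.002, 0.073], 0.03]
    - [[0, 0, 0], [0.001, 0.002, 0.073], 0.03]

```text
clock: 11.65
eef_pos: [0.5125, -0.1185, 0.0666]
eef_rot: [1.0, 0.0, 0.001, 0.0]
contact_force: [0.9, -0.5, -0.4]
opening: 0.0441
gripper_force: 30.0
```

Emit:
advance:
  plan:
    - [[0, 0, 0], [0, 0, 0.003], 0.03]
    - [[0, 0, 0], [0, 0, 0.005], 0.03]
    - [[0, 0, 0], [0, 0, 0.005], 0.03]
    - [[0, 0, 0], [0, 0, 0.005], 0.03]

```text
clock: 11.98
eef_pos: [0.5121, -0.1189, 0.061]
eef_rot: [1.0, -0.0, 0.001, 0.0]
contact_force: [0.9, 0.2, 2.2]
opening: 0.0442
gripper_force: 30.0
```

Touching down (2 N). Release, rise and go to the jar.

Emit:
advance:
  plan:
    - [[0, 0, 0], [0, 0, 0], 0.07]
    - [[0, 0, 0], [0, 0, 0], 0.07]
    - [[0, 0, 0], [0, 0, 0], 0.07]
    - [[0, 0, 0], [0, 0, 0], 0.07]
    - [[0, 0, 0], [0, 0, -0.02], 0.08]
    - [[0, 0, 0], [0, 0, -0.055], 0.09]
    - [[0, 0, 0], [0, 0, -0.09], 0.094]
    - [[0, 0, 0], [0, -0.035, -0.1], 0.094]
    - [[0, 0, 0], [0, -0.073, -0.1], 0.094]
    - [[0, 0, 0], [0, -0.113, -0.1], 0.094]

```text
clock: 12.82
eef_pos: [0.5121, -0.0053, 0.1616]
eef_rot: [1.0, -0.002, 0.002, 0.0]
contact_force: [0.3, -0.2, 0.5]
opening: 0.094
gripper_force: 0.0
```

Emit:
advance:
  plan:
    - [[0, 0, 0], [0, -0.04, 0], 0.094]
    - [[0, 0, 0], [0, -0.08, 0], 0.094]
    - [[0, 0, 0], [0, -0.12, 0], 0.094]
    - [[0, 0, 0], [-0.005, -0.16, 0], 0.094]
    - [[0, 0, 0], [-0.01, -0.2, 0], 0.094]
    - [[0, 0, 0], [-0.014, -0.24, 0], 0.094]
    - [[0, 0, 0], [-0.014, -0.28, 0], 0.094]
    - [[0, 0, 0], [-0.014, -0.32, 0], 0.094]
    - [[0, 0, 0], [-0.014, -0.36, 0], 0.094]
    - [[0, 0, 0], [-0.014, -0.39, 0], 0.094]

```text
clock: 13.65
eef_pos: [0.4965, 0.3875, 0.1594]
eef_rot: [1.0, 0.001, -0.0, -0.0]
contact_force: [1.0, -0.5, -0.6]
opening: 0.094
gripper_force: 0.0
```

Emit:
advance:
  plan:
    - [[0, 0, 0], [0, 0, 0], 0.094]
    - [[0, 0, 0], [0, 0, 0], 0.094]
    - [[0, 0, 0], [0, 0, 0], 0.094]

```text
clock: 13.9
eef_pos: [0.4973, 0.3837, 0.1594]
eef_rot: [1.0, -0.0, -0.0, 0.001]
contact_force: [0.3, -0.7, 0.2]
opening: 0.094
gripper_force: 0.0
```

Run:
```python
from h import *
P=pose(); im=imaging.get_image("wrist"); cv2.imwrite("pics/w5.png",im["color"][:,:,::-1]); print(P[0])
for c,n in (("wrist","jar"),("wrist","large_weight"),("scene","beaker"),("top","beaker"),("top","vial")):
    imaging.get_image(c); print(c,n,[(d["location"],d["score"]) for d in imaging.search_frame(c,n)][:2])
```

```text
[0.49730091 0.38369842 0.15940596]
wrist jar [([0.4997, 0.3873, 0.0597], 0.79)]
wrist large_weight [([0.4047, 0.3458, 0.0175], 0.81), ([0.4897, 0.2016, 0.0381], 0.22)]
scene beaker [([0.5073, -0.1312, 0.0714], 0.74)]
top beaker [([0.5162, -0.1198, 0.0508], 0.53)]
top vial [([0.5544, 0.0412, 0.0613], 0.58), ([0.3998, 0.3378, 0.019], 0.41)]
```

View pics/w5.png

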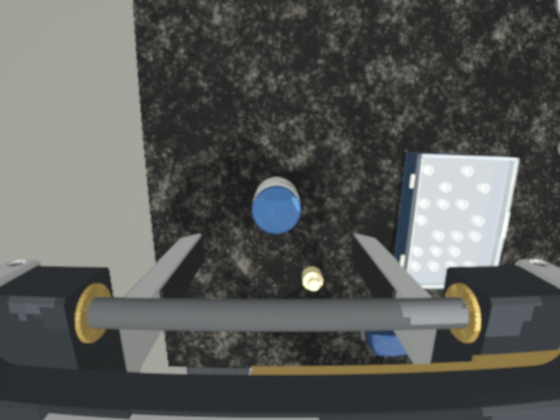

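The jar cap is at (277,209), the same spot the beaker had when centred, and the large weight is at (313,279). Descend and grip.

Emit:
advance:
  plan:
    - [[0, 0, 0], [0.001, -0.002, 0.035], 0.08]
    - [[0, 0, 0], [0.001, -0.002, 0.075], 0.075]
    - [[0, 0, 0], [0.001, -0.002, 0.11], 0.075]
    - [[0, 0, 0], [0.001, -0.002, 0.132], 0.075]
    - [[0, 0, 0], [0.001, -0.002, 0.14], 0.06]
    - [[0, 0, 0], [0.001, -0.002, 0.14], 0.03]
    - [[0, 0, 0], [0.001, -0.002, 0.14], 0.03]
    - [[0, 0, 0], [0.001, -0.002, 0.14], 0.03]
    - [[0, 0, 0], [0.001, -0.002, 0.14], 0.03]
    - [[0, 0, 0], [0.001, -0.002, 0.14], 0.03]

```text
clock: 15.28
eef_pos: [0.5002, 0.3875, 0.023]
eef_rot: [1.0, -0.0, 0.002, -0.001]
contact_force: [1.0, -0.5, 3.4]
opening: 0.0468
gripper_force: 30.0
```

Emit:
advance:
  plan:
    - [[0, 0, 0], [0, 0, 0], 0.03]
    - [[0, 0, 0], [0, 0, 0], 0.03]
    - [[0, 0, 0], [0, 0, 0], 0.03]

```text
clock: 15.53
eef_pos: [0.5001, 0.3875, 0.0229]
eef_rot: [1.0, -0.0, 0.002, -0.001]
contact_force: [0.2, -0.5, 6.0]
opening: 0.0468
gripper_force: 30.0
```

Emit:
advance:
  plan:
    - [[0, 0, 0], [0, 0, -0.03], 0.03]
    - [[0, 0, 0], [0, 0, -0.06], 0.03]
    - [[0, 0, 0], [0, 0, -0.09], 0.03]
    - [[0, 0, 0], [-0.005, 0.036, -0.1], 0.03]
    - [[0, 0, 0], [-0.01, 0.074, -0.1], 0.03]
    - [[0, 0, 0], [-0.015, 0.112, -0.1], 0.03]
    - [[0, 0, 0], [-0.016, 0.15, -0.1], 0.03]
    - [[0, 0, 0], [-0.016, 0.19, -0.1], 0.03]
    - [[0, 0, 0], [-0.016, 0.23, -0.1], 0.03]
    - [[0, 0, 0], [-0.016, 0.27, -0.1], 0.03]

```text
clock: 16.37
eef_pos: [0.4817, 0.1147, 0.1202]
eef_rot: [1.0, 0.0, 0.0, 0.0]
contact_force: [1.7, 0.3, 0.3]
opening: 0.0467
gripper_force: 30.0
```

Emit:
advance:
  plan:
    - [[0, 0, 0], [0, 0.036, 0], 0.03]
    - [[0, 0, 0], [0, 0.066, 0], 0.03]
    - [[0, 0, 0], [0, 0.082, 0], 0.03]
    - [[0, 0, 0], [0, 0.082, 0], 0.03]
    - [[0, 0, 0], [0, 0.082, 0], 0.03]
    - [[0, 0, 0], [0, 0.082, 0], 0.03]

```text
clock: 16.87
eef_pos: [0.4823, 0.0351, 0.12]
eef_rot: [1.0, 0.0, 0.0, -0.0]
contact_force: [1.0, -0.1, 0.2]
opening: 0.0466
gripper_force: 30.0
```

Emit:
advance:
  plan:
    - [[0, 0, 0], [0.001, 0, 0.03], 0.03]
    - [[0, 0, 0], [0.001, 0, 0.06], 0.03]
    - [[0, 0, 0], [0.001, 0, 0.085], 0.03]
    - [[0, 0, 0], [0.001, 0, 0.092], 0.03]
    - [[0, 0, 0], [0.001, 0, 0.095], 0.03]
    - [[0, 0, 0], [0.001, 0, 0.097], 0.03]
    - [[0, 0, 0], [0.001, 0, 0.098], 0.03]
    - [[0, 0, 0], [0.001, 0, 0.098], 0.03]
    - [[0, 0, 0], [0.001, 0, 0.098], 0.03]

```text
clock: 17.62
eef_pos: [0.4845, 0.0345, 0.0234]
eef_rot: [1.0, -0.0, 0.001, 0.0]
contact_force: [0.7, -0.1, -0.6]
opening: 0.0467
gripper_force: 30.0
```

Emit:
advance:
  plan:
    - [[0, 0, 0], [0, 0, 0.001], 0.03]
    - [[0, 0, 0], [0, 0, 0.001], 0.03]
    - [[0, 0, 0], [0, 0, 0.001], 0.07]
    - [[0, 0, 0], [0, 0, 0.001], 0.07]
    - [[0, 0, 0], [0, 0, 0.001], 0.07]
    - [[0, 0, 0], [0, 0, 0.001], 0.075]
    - [[0, 0, 0], [0, 0, 0.001], 0.075]
    - [[0, 0, 0], [0, 0, -0.03], 0.09]
    - [[0, 0, 0], [0, 0, -0.07], 0.094]
    - [[0, 0, 0], [0, 0, -0.11], 0.094]

```text
clock: 18.45
eef_pos: [0.4819, 0.0344, 0.1317]
eef_rot: [1.0, -0.0, -0.002, -0.0]
contact_force: [2.5, 0.3, 0.9]
opening: 0.0912
gripper_force: 0.0
```

Emit:
advance:
  plan:
    - [[0, 0, 0], [-0.01, -0.036, 0], 0.094]
    - [[0, 0, 0], [-0.02, -0.073, 0], 0.094]
    - [[0, 0, 0], [-0.03, -0.11, 0], 0.094]
    - [[0, 0, 0], [-0.04, -0.147, 0], 0.094]
    - [[0, 0, 0], [-0.05, -0.184, 0], 0.094]
    - [[0, 0, 0], [-0.06, -0.22, 0], 0.08]
    - [[0, 0, 0], [-0.07, -0.257, 0], 0.07]
    - [[0, 0, 0], [-0.08, -0.291, 0], 0.06]
    - [[0, 0, 0], [-0.083, -0.308, 0], 0.06]
    - [[0, 0, 0], [-0.083, -0.308, 0], 0.06]

```text
clock: 19.28
eef_pos: [0.399, 0.3456, 0.1315]
eef_rot: [1.0, 0.002, -0.0, -0.0]
contact_force: [-0.4, -0.7, 0.6]
opening: 0.0642
gripper_force: 0.0
```

Emit:
advance:
  plan:
    - [[0, 0, 0], [0, 0, 0], 0.06]
    - [[0, 0, 0], [0, 0, 0], 0.06]
    - [[0, 0, 0], [0, 0, 0], 0.06]

```text
clock: 19.53
eef_pos: [0.4008, 0.3412, 0.1318]
eef_rot: [1.0, -0.001, -0.0, 0.0]
contact_force: [0.9, 0.0, 0.2]
opening: 0.0603
gripper_force: 0.0
```

Run:
```python
from h import *
P=pose(); im=imaging.get_image("wrist"); cv2.imwrite("pics/w6.png",im["color"][:,:,::-1]); print(P[0])
for c,n in (("wrist","large_weight"),("top","jar")):
    imaging.get_image(c); print(c,n,[(d["location"],d["score"]) for d in imaging.search_frame(c,n)][:2])
```

```text
[0.40082148 0.34118271 0.13181327]
wrist large_weight [([0.4031, 0.3426, 0.0195], 0.74)]
top jar [([0.4758, 0.0375, 0.0608], 0.68)]
```

View pics/w6.png

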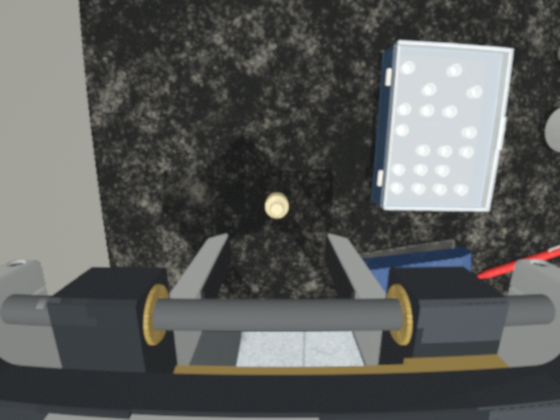

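The weight is centred between the fingers at (276,206). The blue box at (420,270) stays outside the right finger's path.

Emit:
advance:
  plan:
    - [[0, 0, 0], [0.002, -0.002, 0.035], 0.06]
    - [[0, 0, 0], [0.002, -0.002, 0.07], 0.06]
    - [[0, 0, 0], [0.002, -0.002, 0.1], 0.055]
    - [[0, 0, 0], [0.002, -0.002, 0.118], 0.05]
    - [[0, 0, 0], [0.002, -0.002, 0.125], 0.05]
    - [[0, 0, 0], [0.002, -0.002, 0.125], 0.045]
    - [[0, 0, 0], [0.002, -0.002, 0.126], 0.01]
    - [[0, 0, 0], [0.002, -0.002, 0.126], 0.01]
    - [[0, 0, 0], [0.002, -0.002, 0.126], 0.01]
    - [[0, 0, 0], [0.002, -0.002, 0.126], 0.01]

```text
clock: 20.62
eef_pos: [0.4035, 0.3448, 0.0077]
eef_rot: [1.0, -0.0, 0.001, -0.001]
contact_force: [0.8, -0.9, 2.8]
opening: 0.0215
gripper_force: 28.9
```

Emit:
advance:
  plan:
    - [[0, 0, 0], [0, 0, 0], 0.01]
    - [[0, 0, 0], [0, 0, 0], 0.01]
    - [[0, 0, 0], [0, 0, 0], 0.01]
    - [[0, 0, 0], [0, 0, 0], 0.01]

```text
clock: 20.95
eef_pos: [0.4036, 0.3448, 0.0077]
eef_rot: [1.0, -0.0, 0.001, -0.001]
contact_force: [0.3, -1.2, 5.8]
opening: 0.0215
gripper_force: 30.0
```

Emit:
advance:
  plan:
    - [[0, 0, 0], [0, 0, -0.03], 0.01]
    - [[0, 0, 0], [0, 0, -0.065], 0.01]
    - [[0, 0, 0], [0, 0, -0.1], 0.01]
    - [[0, 0, 0], [0.005, 0.038, -0.1], 0.01]
    - [[0, 0, 0], [0.005, 0.078, -0.1], 0.01]
    - [[0, 0, 0], [0.005, 0.118, -0.1], 0.01]
    - [[0, 0, 0], [0.005, 0.158, -0.1], 0.01]
    - [[0, 0, 0], [0.005, 0.198, -0.1], 0.01]
    - [[0, 0, 0], [0.005, 0.238, -0.1], 0.01]
    - [[0, 0, 0], [0.005, 0.272, -0.1], 0.01]

```text
clock: 21.78
eef_pos: [0.4066, 0.0705, 0.1057]
eef_rot: [1.0, -0.0, 0.0, 0.0]
contact_force: [1.1, 0.4, -1.1]
opening: 0.0215
gripper_force: 30.0
```

Emit:
advance:
  plan:
    - [[0, 0, 0], [0, 0.025, 0], 0.01]
    - [[0, 0, 0], [0, 0.041, 0], 0.01]
    - [[0, 0, 0], [0, 0.041, 0], 0.01]
    - [[0, 0, 0], [0, 0.041, 0], 0.01]
    - [[0, 0, 0], [0, 0.041, 0.035], 0.01]
    - [[0, 0, 0], [0, 0.041, 0.07], 0.01]
    - [[0, 0, 0], [0, 0.041, 0.092], 0.01]
    - [[0, 0, 0], [0, 0.041, 0.097], 0.01]
    - [[0, 0, 0], [0, 0.041, 0.098], 0.01]
    - [[0, 0, 0], [0, 0.041, 0.098], 0.01]

```text
clock: 22.62
eef_pos: [0.408, 0.0321, 0.0086]
eef_rot: [1.0, 0.001, 0.0, -0.0]
contact_force: [-0.1, -0.6, -0.8]
opening: 0.0216
gripper_force: 30.0
```

Emit:
advance:
  plan:
    - [[0, 0, 0], [0, 0, 0], 0.01]
    - [[0, 0, 0], [0, 0, 0], 0.01]

```text
clock: 22.78
eef_pos: [0.4088, 0.0316, 0.0096]
eef_rot: [1.0, 0.0, 0.002, 0.0]
contact_force: [-0.3, 0.1, -1.1]
opening: 0.0219
gripper_force: 30.0
```

Emit:
advance:
  plan:
    - [[0, 0, 0], [0, 0, 0.001], 0.01]
    - [[0, 0, 0], [0, 0, 0.0017], 0.01]
    - [[0, 0, 0], [0, 0, 0.0017], 0.01]
    - [[0, 0, 0], [0, 0, 0.0017], 0.05]
    - [[0, 0, 0], [0, 0, 0.0017], 0.05]
    - [[0, 0, 0], [0, 0, 0.0017], 0.05]
    - [[0, 0, 0], [0, 0, 0.0017], 0.05]
    - [[0, 0, 0], [0, 0, -0.03], 0.06]
    - [[0, 0, 0], [0, 0, -0.07], 0.07]
    - [[0, 0, 0], [0, 0, -0.11], 0.08]

```text
clock: 23.62
eef_pos: [0.4061, 0.0314, 0.1182]
eef_rot: [1.0, -0.0, -0.002, -0.0]
contact_force: [1.3, 0.4, 0.1]
opening: 0.065
gripper_force: 0.0
```

Emit:
advance:
  plan:
    - [[0, 0, 0], [-0.03, 0.025, -0.03], 0.094]
    - [[0, 0, 0], [-0.06, 0.05, -0.06], 0.094]
    - [[0, 0, 0], [-0.09, 0.08, -0.08], 0.094]
    - [[0, 0, 0], [-0.1, 0.12, -0.08], 0.094]
    - [[0, 0, 0], [-0.1, 0.16, -0.08], 0.094]
    - [[0, 0, 0], [-0.1, 0.2, -0.08], 0.094]
    - [[0, 0, 0], [-0.1, 0.24, -0.08], 0.094]
    - [[0, 0, 0], [-0.1, 0.28, -0.08], 0.094]
    - [[0, 0, 0], [-0.1, 0.32, -0.08], 0.094]
    - [[0, 0, 0], [-0.1, 0.36, -0.08], 0.094]

```text
clock: 24.45
eef_pos: [0.3066, -0.3259, 0.1982]
eef_rot: [1.0, -0.001, 0.0, 0.0]
contact_force: [0.9, -0.6, 0.7]
opening: 0.0943
gripper_force: 0.0
```

Run:
```python
from h import *
im=imaging.get_image("top"); c=im["color"]
cv2.imwrite("pics/t9.png",cv2.resize(c[165:290,190:390,::-1],None,fx=4,fy=4,interpolation=cv2.INTER_CUBIC))
for n in ("beaker","jar","vial","large_weight","small_weight"): print(n,[(d["location"],d["score"]) for d in imaging.search_frame("top",n)][:1])
```

```text
beaker [([0.5115, -0.1188, 0.0487], 0.62)]
jar [([0.4783, 0.035, 0.0607], 0.57)]
vial [([0.5546, 0.0383, 0.0625], 0.54)]
large_weight [([0.4036, 0.0318, 0.0183], 0.47)]
small_weight [([0.358, -0.3127, 0.0166], 0.44)]
```

View pics/t9.png

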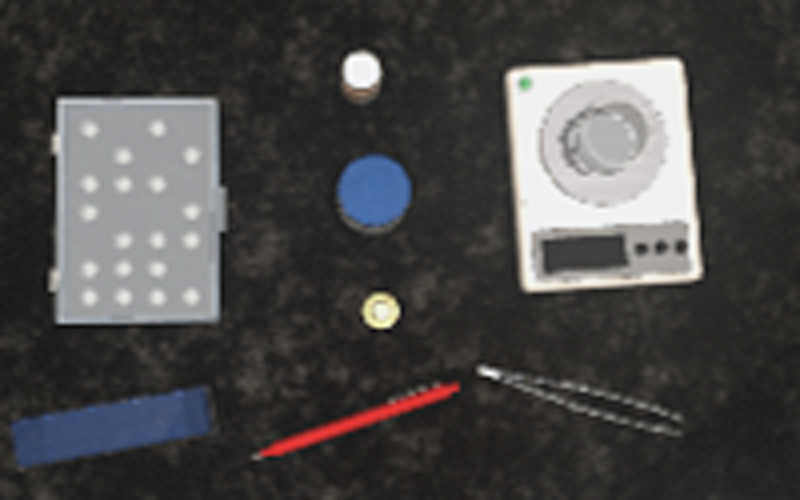

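Vial at (361,73), jar at (375,190) and weight at (380,311) are lined up mid-way. The beaker is on the pan near (602,138), so I check its centring by overlaying predicted outlines.

Run:
```python
from h import *
im=imaging.get_image("top"); c=im["color"]; x0,y0,k=315,175,10
z=cv2.resize(c[y0:y0+55,x0:x0+55,::-1],None,fx=k,fy=k,interpolation=cv2.INTER_CUBIC); raw=z.copy()
a=np.linspace(0,2*np.pi,60)
def ring(p,r,h,col):
    q=proj(im,np.c_[p[0]+r*np.cos(a),p[1]+r*np.sin(a),0*a+h])
    cv2.polylines(z,[(((q-[x0,y0])+.5)*k).astype(np.int32)],True,col,1)
p=(.5117,-.1178); ring(p,.042,.04,(0,0,255)); ring(p,.021,.041,(0,200,0)); ring(p,.0225,.098,(255,0,0))
cv2.imwrite("pics/ov.png",cv2.resize(np.hstack([raw,z]),(800,400)))
```

```text
(no output)
```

View pics/ov.png

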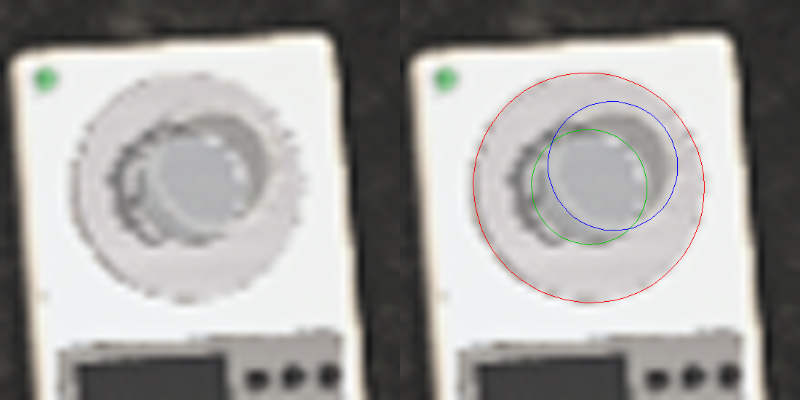

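The beaker stands upright, within about 4 mm of the pan centre (limit 12 mm). Small weight unmoved. Handing in.

```bash
python3 -c "
from plant import ctrl
print(ctrl.hand_in())"
```

```text
the job is handed in; nothing more can be done
None
```

The weighing place is set out and handed in after about 25 s of robot time (no verdict came back): the beaker is about 4 mm from the pan centre, the jar, vial and larger weight stand in line midway between balance and case, and the small weight is where it was.

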